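# Load the settlement panel and hold the sampler piston

### The job

Take the tall panel with the dark discs out of the drain rack, lower it upright into the slot of the incubation chamber until it is fully home (do not drop it in), and let go. Then take the steel knob of the sampling piston beside the chamber, draw the piston straight up, not out of its barrel, until its bottom end is level with the marker ring round the barrel, and finish while holding it there. Leave everything else as it stands.

Things in the scene. Friction and masses are not known exactly. Their poses are not given: they have to be found in the camera images.
- station: Fixed incubation station. Base plate 90 x 235 x 12 mm (x from -45 to 45, y from -162 to 72 mm); origin on the table surface under the middle of the chamber; z up. The chamber, an open clear box 69 x 129 mm with walls to 68 mm above the table, lies round the origin; its slot runs along the station's y axis and is open at the top. The barrel of the sampler stands at x 0, y -130 mm of this frame. The station's yaw varies.
- slot_floor (a point): Middle of the slot's floor (12 mm above the table), axes as the station's. The slot is two upright white channels, one at each end (y about +-46 to +-60 mm), that guide the panel's two side edges: each 13 mm wide across x, the channel ends 113 mm apart along y, tops 80 mm above the table (68 mm above this point); no lead-in on the channels. Between them the chamber is open, so the discs on the panel may face either way.
- barrel_mouth (a point): Centre of the open top of the clear sampler barrel, 107 mm above the table. Upright barrel, outside 34 mm across, bore 19.5 mm across and 95 mm deep, its floor 12 mm above the table.
- marker: Black rubber marker ring round the barrel, 45 mm across, 6 mm high, fixed; origin at the centre of its underside, so its mid-height is 3 mm above the origin. It stands 27 to 57 mm above the bore's floor, differing from start to start.
- piston: Loose sampling piston standing in the barrel's bore: straight white rod 18 mm across with a black bottom end 14 mm long, and on top a round steel knob 26 mm across and 35 mm tall. Total length 148 mm, about 0.15 kg. Origin at the centre of its bottom face, z along the rod up. At the start it stands on the bore's floor, the knob's underside 18 mm above the barrel's top. It slides freely and falls back if let go.
- knob_top (a point): Centre of the top face of the piston's knob, 148 mm above the piston's origin.
- disc_panel: Loose white plastic settlement panel with six dark discs: 10 mm thick (x), 110 mm wide (y), 120 mm tall (z), about 0.16 kg. Origin at the centre of its bottom edge. The six discs (20 mm across, standing 4 mm off the +x face) lie 22 to 68 mm above the bottom edge, the top 50 mm is bare. The lowest 5 mm are narrowed to 7 x 106 mm as a lead-in. It starts upright in one of the drain rack's two slots.
- panel_top (a point): Middle of the disc panel's top edge, 120 mm above its origin; axes as the panel's.
- rack: Fixed steel drain rack, 160 x 136 mm, base 12 mm thick, with two loose slots along its y axis at x +40 and -40 mm; slot guides only at the ends, 13 mm wide, their tops 42 mm above the table, floor 12 mm above the table. Origin on the table under its middle.
- blank_panel: Shorter white panel without discs, 10 x 110 x 85 mm, upright in the rack's other slot. Leave it there.
- bowl: Loose stainless steel bowl, 220 mm across, 100 mm high. Leave it.
- wash_bottle: Loose clear bottle with a white cap, 66 mm across, 160 mm high. Leave it.
- jar: Loose small glass jar with a steel lid, 52 mm across, 60 mm high. Leave it.
- screwdriver: Loose screwdriver lying on the table. Leave it.
- brush: Loose brush lying on the table. Leave it.
- weight: Loose steel weight, 60 mm across, 35 mm high. Leave it.

How it is judged (in metres and radians):
On the way, in this order (a step that is already met when the one before it is completed fails the run):
1. the disc panel stands fully home in the chamber's slot, let go (x of disc_panel in the frame of slot_floor between -0.004 and 0.004 m and y of disc_panel in the frame of slot_floor between -0.004 and 0.004 m and z of disc_panel in the frame of slot_floor below 0.004 m and angle between the y axis of disc_panel and the y axis of slot_floor, either way round below 0.06 rad and angle between disc_panel's own z axis and vertical below 0.06 rad and contact force between the fingers and disc_panel below 0.2 N and linear speed of disc_panel below 0.02 m/s), for 0.2 s.
2. the piston is drawn up level with the marker ring, held (z of piston in the frame of marker between -0.004 and 0.01 m and contact force between the fingers and piston above 1 N and horizontal distance between piston and barrel_mouth below 0.004 m and angle between piston's own z axis and vertical below 0.06 rad), for 0.2 s.
At the end, for the whole second after the job is handed in: Disc panel home in the slot: within 4 mm of the floor and centre, upright and aligned to 0.06 rad, not touched. Piston gripped (over 1 N), at rest, bottom face within 7 mm of the ring's mid-height, within 4 mm of the bore axis, upright to 0.06 rad. Fingers not pressing on the station (all of step 2 and x of disc_panel in the frame of slot_floor between -0.004 and 0.004 m and y of disc_panel in the frame of slot_floor between -0.004 and 0.004 m and z of disc_panel in the frame of slot_floor below 0.004 m and angle between the y axis of disc_panel and the y axis of slot_floor, either way round below 0.06 rad and angle between disc_panel's own z axis and vertical below 0.06 rad and contact force between the fingers and disc_panel below 0.2 N and linear speed of piston below 0.02 m/s and contact force between the fingers and station below 0.5 N); the arm keeps its last pose, push and grip.
It fails at once if the piston is pulled out of its barrel (z of piston in the frame of barrel_mouth above -0.008 m).
It fails at once if the disc panel is dropped (moves over 0.4 m/s with no finger on it) (linear speed of disc_panel above 0.4 m/s and contact force between the fingers and disc_panel below 0.05 N).
It fails at once if something else is disturbed (blank panel moved over 20 mm, other things over 30 mm) (distance of blank_panel from where it was at the start of the episode above 0.02 m or distance of any of bowl, wash_bottle, jar, screwdriver, brush, weight from where it was at the start of the episode above 0.03 m).
It also fails if it takes over 64 s, if anything falls off the work surface, if the arm or the gripper's body presses on something with over 40 N, if the wrist force passes 120 N, or if a joint passes its speed limit or range.

### The arm

A 6-joint arm with a two-finger parallel gripper is mounted at the origin on the work surface. World frame = base frame: x ahead of the robot, y to its left, z up, the work surface at z = 0. Lengths are in m, angles in degrees, forces in N, time in s.
With the tool pointing down it reaches from about 0.35 to 0.875 m from the base axis. Payload 4.2 kg.
Tool frame: the origin (TCP) lies on the front face of the gripper's body, between the roots of the fingers; the fingertips stand finger_overhang ahead of it and the grasp point (between the pads) lies 51 mm ahead of it (finger_overhang is the distance from the TCP to the fingertips, in m); z points along the fingers, y is the line along which they close (so a half turn about z gives the same grasp; the last joint's range is limited). The gripper opens to 87 mm and grips with 3 to 60 N. Pads are 19 mm wide; open, the fingers measure 117 mm over their backs; the gripper's body (75 mm by 190 mm) begins 51 mm behind the grasp point.
Start: joints at [89.931, 22.042, 0.453, 0, -68.411, -14.817], TCP at [0.161, 0.604, 0.292] pointing down, gripper open.
Joint ranges: [-179.83, 179.83], [-69.29, 118.12], [-61.27, 80.66], [-181.25, 117.63], [-171.15, -9.14], [-177.46, 177.46]. Speed limits (degrees/s): [159.86, 159.86, 180, 180, 180, 180].

### API

Orientations are given as a 3x3 rotation matrix whose columns are the frame's x, y, z axes.
In Python, from station import sense, capture, camera_model, finish_job, finger_overhang gives the robot as it stands. The module is installed in compiled form; this text tells all that it offers.
- The arm moves only by the tool jog_arm, never from a script. Its argument "rows" is a list that holds one entry, the list of rows, each a list of 4 numbers: the shift along the tool's x, y, z in m, then the turn about the tool's z in rad. A call has 1 to 20 rows; each row shifts and turns the commanded pose from where the row before left it, along the tool's axes as they then stand; what a row does not reach is not made up. A row lasts 1/8 s, in which the tool goes at most 62.5 mm and 10.7 degrees, less where a joint would pass 70% of its speed; a pose out of reach is approached as far as the arm can. A call is refused whole if a number of a shift passes 0.0625 or a number of a turn 0.188, either way. A call with a gripper value outside its range is refused whole. "claw" is the opening, from 0 (shut) to 1 (fully open), set as the call begins (left out, the last holds). The fingers move at their own pace and stop on an object; the grip force is fixed at half the most. Time passes only in rows, so rows that do not move let the fingers close. It gives the time, the measured TCP pose, the force, the opening and the grip force at its end, in the units of the state.
- sense(): the state, without advancing time (a new reading comes with each control period).
- capture(name): name is "scene" or "top" or "wrist"; returns the picture (420x560x3 uint8, red, green, blue); there is no depth.
- camera_model(name): a dict with "fovy" (degrees; the focal length in pixels is half the picture's height over the tangent of half this angle, whatever the lens; pixels are square), "cx", "cy" (the principal point, pixels), "eye" and "rotation" of the camera in the world. Camera axes: x right, y down, z forward; pixel columns grow to the right and rows downward; lengths in m; the calibration is good to about 2 mm. A picture is of the moment at which its call begins: read the wrist's pose just before it. camera_model takes no time and is no camera call; for the wrist camera it gives the pose at the moment of the call.
- finish_job(): hands the job in; it is judged then, once.
The state is a dict: "time_s": time; "joints": joint angles; "joint_velocities": joint speeds; "effort": joint torques, N m; "tcp_pos": TCP position; "ee_rot": TCP orientation; "wrist_force": force on the tool from outside, world axes, zero at the start; "moment": the same for the moment, N m; "gripper_width": opening from 0.0 (shut) to 1.0 (fully open); "gripper_force": force on a finger pad.
Only numpy, scipy, OpenCV 4.12 (cv2) and the standard library are available. Lean on these libraries where they do the work, as an engineer would, in place of code of your own. Each camera call takes 0.05 s, during which the arm holds its last target. There are 200 camera calls.

## Working session

There is one attempt and no reset: what is moved stays moved. The work goes in short steps, Python scripts to look and compute and a tool call to move; the robot and the scene stay as the last step left them, time stands still between calls to the robot, and variables do not carry over. Pictures are saved under pics/ and viewed, at most 10 in all, crops included, and the job is handed in when it is done.

Besides the shell and the picture viewer there is one more tool, called after "Emit:" by a JSON object that holds its "op" and its "data", one argument or row to a line. jog_arm: Moves the arm, as the interface text tells. Its arguments: {"type":"object","properties":{"rows":{"type":"array"},"claw":{"type":"number"}},"required":["rows"]}

```bash
mkdir -p pics; python3 - <<'E'
from station import *
import cv2
print(sense()); print(finger_overhang if not callable(finger_overhang) else finger_overhang())
for n in ("scene","top","wrist"):
    print(n,camera_model(n))
a=capture("scene");b=capture("top")
cv2.imwrite("pics/scene.png",cv2.resize(a[:,:,::-1],(800,600),interpolation=cv2.INTER_CUBIC))
cv2.imwrite("pics/top.png",cv2.resize(b[:,:,::-1],(800,600),interpolation=cv2.INTER_CUBIC))
E
```

```text
{'time_s': 0.0, 'joints': array([ 8.99317504e+01,  2.20915178e+01,  3.79656539e-01, -2.86585927e-02,
       -6.84094685e+01, -1.48160492e+01]), 'joint_velocities': array([-0.01630209, -0.02066075,  0.07524627,  0.09834132, -0.05287623,
       -0.03873326]), 'effort': array([ 1.67453356e-03, -3.90668643e+01,  1.87397236e+01,  4.21965256e+00,
        1.08461076e-02, -1.92873349e-04]), 'tcp_pos': array([0.16040898, 0.60360585, 0.29115147]), 'ee_rot': array([[ 9.66399108e-01, -2.57045805e-01, -4.67614394e-04],
       [-2.57046213e-01, -9.66396794e-01, -2.11700305e-03],
       [ 9.22657004e-05,  2.16606836e-03, -9.99997650e-01]]), 'wrist_force': array([-0.3378615 ,  0.09689753, -0.56682321]), 'moment': array([-0.09888917, -0.00879929,  0.00903442]), 'gripper_force': 0.0, 'gripper_width': 0.9970375361061891}
0.0697
scene {'fovy': 48.10612660338555, 'cx': 282.4006443926432, 'cy': 203.59876548064628, 'eye': array([ 0.88084509, -0.57346043,  1.04193797]), 'rotation': array([[ 0.86921705,  0.40209712, -0.28771449],
       [ 0.49439157, -0.69951632,  0.51599796],
       [ 0.00622031, -0.59075784, -0.80682494]])}
top {'fovy': 52.25042977118172, 'cx': 271.1345638211278, 'cy': 201.50134656138638, 'eye': array([ 0.44676166, -0.02328199,  1.13605816]), 'rotation': array([[ 0.02291082, -0.99052932,  0.13537637],
       [-0.99943464, -0.01936   ,  0.027488  ],
       [-0.02460678, -0.1359296 , -0.99041287]])}
wrist {'fovy': 65.20015321515216, 'cx': 286.620605002327, 'cy': 205.89483437606333, 'eye': array([0.22795851, 0.58571109, 0.38377962]), 'rotation': array([[-0.25742902, -0.93437727, -0.24631163],
       [-0.96629606,  0.24931928,  0.06412354],
       [ 0.00149466,  0.25451722, -0.96706709]])}
```

View pics/top.png

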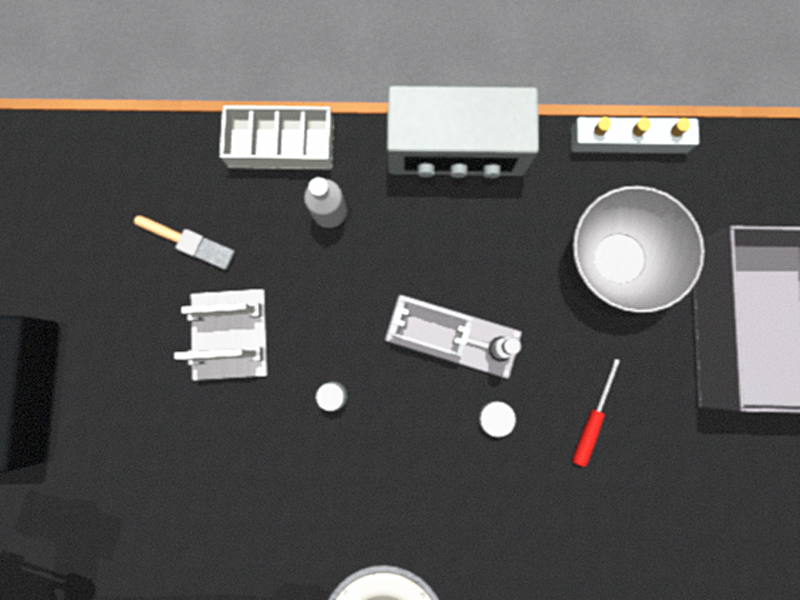

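View pics/scene.png

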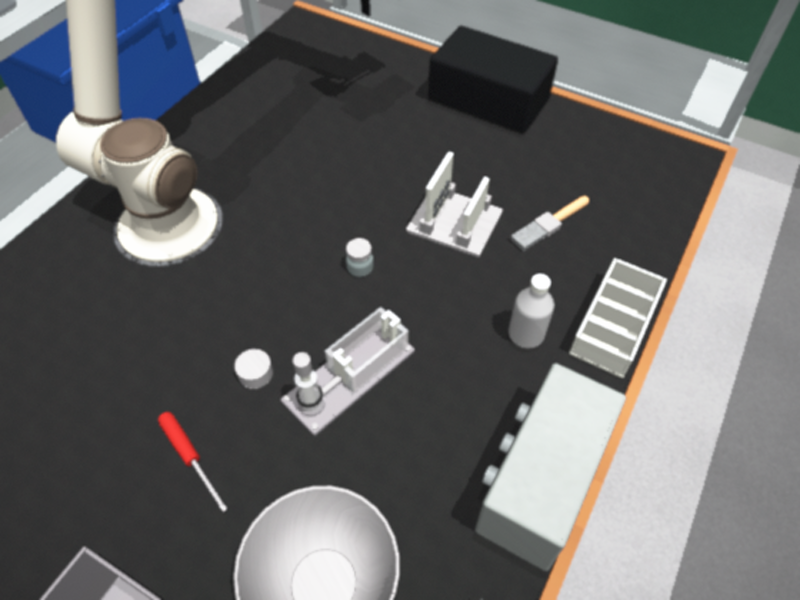

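The top view shows the rack at about (228,335) with the tall disc panel nearest the robot (row ~354). The station is at about (455,337), with the piston knob at (510,346). Next I'm enlarging both.

```bash
cat > h.py <<'E'
import numpy as np, cv2
from station import *
def cam(n):
    m=camera_model(n); f=210/np.tan(np.radians(m["fovy"]/2)); return m,f
def at_z(m,f,u,v,z):
    d=m["rotation"]@np.array([(u-m["cx"])/f,(v-m["cy"])/f,1.]); e=m["eye"]
    return e+d*(z-e[2])/d[2]
def proj(m,f,p):
    q=m["rotation"].T@(np.asarray(p)-m["eye"]); return f*q[0]/q[2]+m["cx"],f*q[1]/q[2]+m["cy"]
E
python3 - <<'E'
from h import *
a=capture("scene")[:,:,::-1];b=capture("top")[:,:,::-1]
def c(i,x0,x1,y0,y1,s): return cv2.resize(i[y0:y1,x0:x1],None,fx=s,fy=s,interpolation=cv2.INTER_CUBIC)
o=np.zeros((600,800,3),np.uint8)
t=c(b,118,198,197,272,4);o[:300,:320]=t
t=c(b,265,370,200,270,4);o[:280,330:750]=t
t=c(a,280,365,102,182,3.5);o[310:590,:297]=t[:280,:297]
t=c(a,190,300,212,305,3);o[310:589,330:660]=t
cv2.imwrite("pics/crop.png",o)
E
```

```text
(no output)
```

View pics/crop.png

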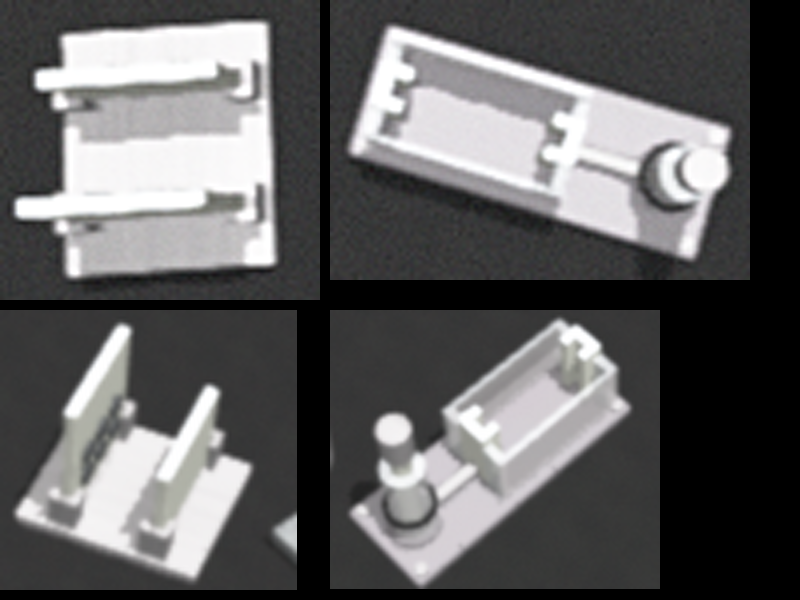

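The enlarged crop shows the panel's top edge from (15,208) to (206,199.5). The chamber's channel prongs are at (403,73), (395,103), (562,121) and (551,154), and the base plate corners at (697,257) and (728,128). The discs face away from the robot (+x).

```bash
python3 - <<'E'
from h import *
m,f=cam("top"); np.set_printoptions(precision=4,suppress=True)
R=lambda x,y,z: at_z(m,f,118+x/4-.375,197+y/4-.375,z)
S=lambda x,y,z: at_z(m,f,265+(x-330)/4-.375,200+y/4-.375,z)
a,b=R(15,208,.132),R(206,199.5,.132); d=a-b
print("panel top",a,b,(a+b)/2,np.linalg.norm(d),np.degrees(np.arctan2(d[1],d[0])))
for n,p in dict(rackTL=(63,36),rackTR=(270,24),rackBR=(273,265),rackBL=(67,276)).items(): print(n,R(*p,.012))
c=[S(*p,.08) for p in [(403,73),(395,103),(562,121),(551,154)]]
d=(c[0]+c[1]-c[2]-c[3])/2
print("channels",*c,"mid",sum(c)/4,np.linalg.norm(d),np.degrees(np.arctan2(d[1],d[0])))
A,B,C=S(697,257,.012),S(728,128,.012),S(350,154,.012)
d=C-A;print("base",A,B,C,np.linalg.norm(B-A),np.linalg.norm(d),np.degrees(np.arctan2(d[1],d[0])))
u=d/np.linalg.norm(d);w=(B-A)/np.linalg.norm(B-A);print("origin from base",A+.162*u+.045*w,"barrel",A+.032*u+.045*w)
print("knob top",S(705,167,.160))
E
```

```text
panel top [0.4652 0.3544 0.132 ] [0.4727 0.2417 0.132 ] [0.469 0.298 0.132] 0.11296981052393534 93.79214535710872
rackTL [0.5821 0.3753 0.012 ]
rackTR [0.5929 0.2369 0.012 ]
rackBR [0.4343 0.2269 0.012 ]
rackBL [0.424 0.362 0.012]
channels [ 0.5508 -0.024   0.08  ] [ 0.5321 -0.0194  0.08  ] [ 0.5231 -0.1223  0.08  ] [ 0.5027 -0.1157  0.08  ] mid [ 0.5272 -0.0703  0.08  ] 0.1013931505236868 73.6818966566295
base [ 0.4419 -0.2163  0.012 ] [ 0.5258 -0.2368  0.012 ] [0.5035 0.0097 0.012 ] 0.08629689297414786 0.23416741558721893 74.75932827805914
origin from base [ 0.5282 -0.0707  0.012 ] barrel [ 0.4941 -0.1961  0.012 ]
knob top [ 0.493  -0.1956  0.16  ]
```

Panel, rack and station sizes all agree with the given dimensions. I'm flying over the station first for a close wrist look, using the insertion yaw.

Emit:
{"op": "jog_arm", "data": {
  "rows": [
    [[0.0407,0.0436,0,0],[0.0407,0.0436,0,0],[0.0407,0.0436,0,0],[0.0407,0.0436,0,0],[0.0407,0.0436,0,0],[0.0407,0.0436,0,0],[0.0407,0.0436,0,0],[0.0407,0.0436,0,0],[0.0407,0.0436,0,0],[0.0407,0.0436,0,0],[0.0407,0.0436,0,0],[0.0407,0.0436,0,0],[0.0407,0.0436,0,0],[0,0,0,0.175],[0,0,0,0.175],[0,0,0,0.175],[0,0,0,0.175],[0,0,0,0.175],[0,0,0,0.175],[0,0,0,0.175]]
  ],
  "claw": 1
}}

```text
time_s: 2.7
tcp_pos: [0.5261, -0.0797, 0.2921]
ee_rot: [[0.08, -0.997, -0.0], [-0.997, -0.08, 0.0], [-0.0, 0.0, -1.0]]
wrist_force: [-0.4, -0.2, 0.2]
gripper_width: 1.0
gripper_force: 0.0
```

Emit:
{"op": "jog_arm", "data": {
  "rows": [
    [[0,0,0,0.175],[0,0,0,0.175],[0,0,0,0],[0,0,0,0],[0,0,0,0]]
  ]
}}

```text
time_s: 3.32
tcp_pos: [0.5262, -0.0797, 0.2922]
ee_rot: [[-0.26, -0.966, -0.0], [-0.966, 0.26, 0.0], [0.0, 0.0, -1.0]]
wrist_force: [-0.9, -0.1, 0.7]
gripper_width: 1.005
gripper_force: 0.0
```

```bash
python3 - <<'E'
from h import *
import pickle
s=sense();print(s["tcp_pos"],s["ee_rot"],s["joints"],s["time_s"])
pickle.dump((*cam("wrist"),s),open("w1.pkl","wb"))
a=capture("wrist");np.save("w1.npy",a);cv2.imwrite("pics/w1.png",cv2.resize(a[:,:,::-1],(800,600),interpolation=cv2.INTER_CUBIC))
E
```

```text
[ 0.5262267  -0.07967118  0.29221375] [[-2.59618036e-01 -9.65711378e-01 -1.03189145e-04]
 [-9.65711383e-01  2.59618036e-01  1.11679666e-05]
 [ 1.60047307e-05  1.02550338e-04 -9.99999995e-01]] [ 8.86263454e+00  1.30117754e+01 -1.25523368e+01 -1.71050172e-03
 -6.44416309e+01 -2.39092955e+01] 3.325
```

View pics/w1.png

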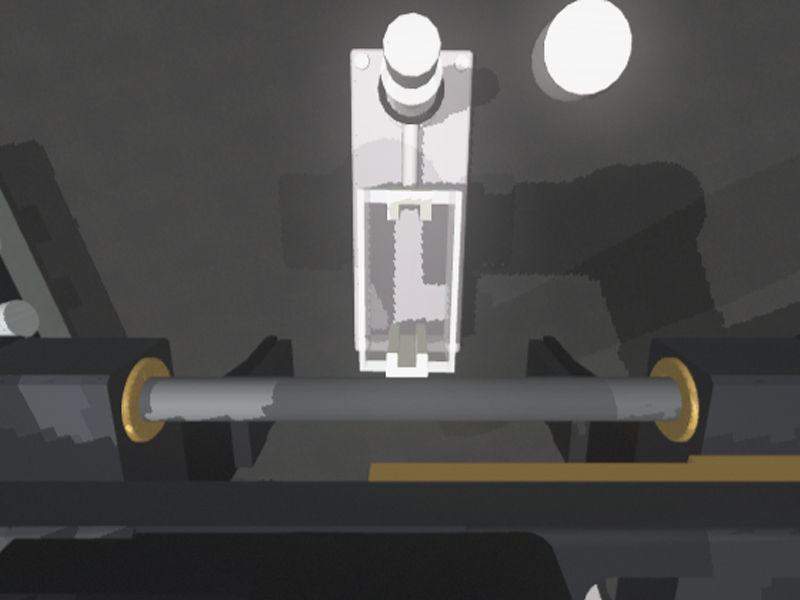

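The wrist view shows the channels at about (410,210) and (407,365) and the knob at (411,45). I'm cropping in on these.

```bash
python3 - <<'E'
from h import *
a=np.load("w1.npy")[:,:,::-1]
t=cv2.resize(a[125:267,240:335],None,fx=4,fy=4,interpolation=cv2.INTER_CUBIC)
k=cv2.resize(a[0:150,240:335],None,fx=4,fy=4,interpolation=cv2.INTER_CUBIC)
o=np.zeros((600,800,3),np.uint8);o[:568,:380]=t;o[:600,400:780]=k
cv2.imwrite("pics/w1c.png",o)
E
```

```text
(no output)
```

View pics/w1c.png

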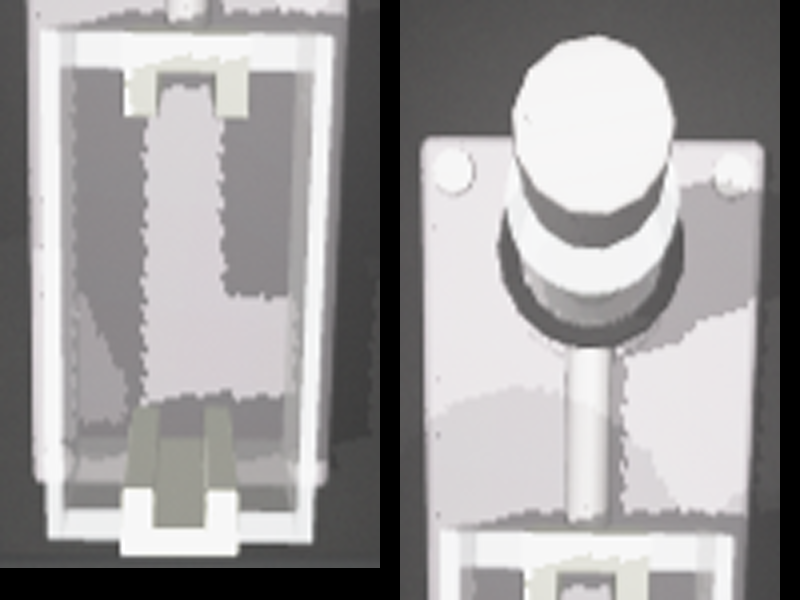

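```bash
python3 - <<'E'
from h import *
import pickle
m,f,s=pickle.load(open("w1.pkl","rb")); np.set_printoptions(precision=4,suppress=True)
L=lambda x,y,z: at_z(m,f,240+x/4-.375,125+y/4-.375,z)
K=lambda x,y,z: at_z(m,f,240+(x-400)/4-.375,y/4-.375,z)
a,b=L(186.5,73,.08),L(179.5,527,.08);d=b-a
print("mid",(a+b)/2,np.linalg.norm(d),np.degrees(np.arctan2(d[1],d[0])))
print("widths",np.linalg.norm(L(157,110,.08)-L(216,110,.08)),np.linalg.norm(L(153,500,.08)-L(206,500,.08)))
print("knob",K(593,125,.16), np.linalg.norm(K(512,125,.16)-K(674,125,.16)))
A,B=K(421,140,.012),K(764,143,.012)
print("base",A,B,np.linalg.norm(A-B),np.degrees(np.arctan2(*(A-B)[[1,0]])))
u=d/np.linalg.norm(d); print("barrel predicted",(a+b)/2-.13*u)
for r in (300,): pass
# marker by bottom edge widths / near edge
for zf in (.027,.037,.047,.057):
  z=.012+zf; c=K(593,125,.16)[:2]
  pts=[]
  for zz in (z,z+.006):
    t=np.linspace(0,2*np.pi,200); pts+= [proj(m,f,(c[0]+.0225*np.cos(k),c[1]+.0225*np.sin(k),zz)) for k in t]
  P=np.array(pts);P=(P-[240,0])*4+1.5;P[:,0]+=400
  print(zf,P[:,0].min(),P[:,0].max(),P[:,1].max())
E
```

```text
mid [ 0.5299 -0.073   0.08  ] 0.11185218104474338 74.01647115853879
widths 0.013576085789003397 0.013188003860724294
knob [ 0.4941 -0.1979  0.16  ] 0.025141125973400538
base [ 0.5284 -0.2396  0.012 ] [ 0.4431 -0.2159  0.012 ] 0.08853088481484027 -15.529670328271216
barrel predicted [ 0.4941 -0.198   0.08  ]
0.027 497.5660875051906 685.221534275006 351.1699833794564
0.037 494.6877836477754 688.287249558352 347.3081484177097
0.047 491.621188004779 691.5535463834667 343.2032744530836
0.057 488.3471993989508 695.0407757766857 338.83167312658264
```

Everything agrees: slot (0.530,-0.073), yaw about 74.3°, knob (0.494,-0.198). Next stop is the rack.

Emit:
{"op": "jog_arm", "data": {
  "rows": [
    [[-0.0568,0.0241,0,0],[-0.0568,0.0241,0,0],[-0.0568,0.0241,0,0],[-0.0568,0.0241,0,0],[-0.0568,0.0241,0,0],[-0.0568,0.0241,0,0],[-0.0568,0.0241,0,0],[0,0,0,-0.166],[0,0,0,-0.166],[0,0,0,0],[0,0,0,0]]
  ]
}}

```text
time_s: 4.75
tcp_pos: [0.4672, 0.348, 0.2923]
ee_rot: [[0.066, -0.998, -0.0], [-0.998, -0.066, -0.0], [0.0, 0.0, -1.0]]
wrist_force: [0.0, -0.5, 0.3]
gripper_width: 1.003
gripper_force: 0.0
```

```bash
python3 - <<'E'
from h import *
import pickle
s=sense();print(s["tcp_pos"],s["ee_rot"],s["time_s"])
pickle.dump((*cam("wrist"),s),open("w2.pkl","wb"))
a=capture("wrist");np.save("w2.npy",a);cv2.imwrite("pics/w2.png",cv2.resize(a[:,:,::-1],(800,600),interpolation=cv2.INTER_CUBIC))
E
```

```text
[0.4672137  0.3479978  0.29225303] [[ 6.56368199e-02 -9.97843578e-01 -2.94248147e-05]
 [-9.97843579e-01 -6.56368191e-02 -2.81213241e-05]
 [ 2.61293314e-05  3.12071567e-05 -9.99999999e-01]] 4.75
```

View pics/w2.png

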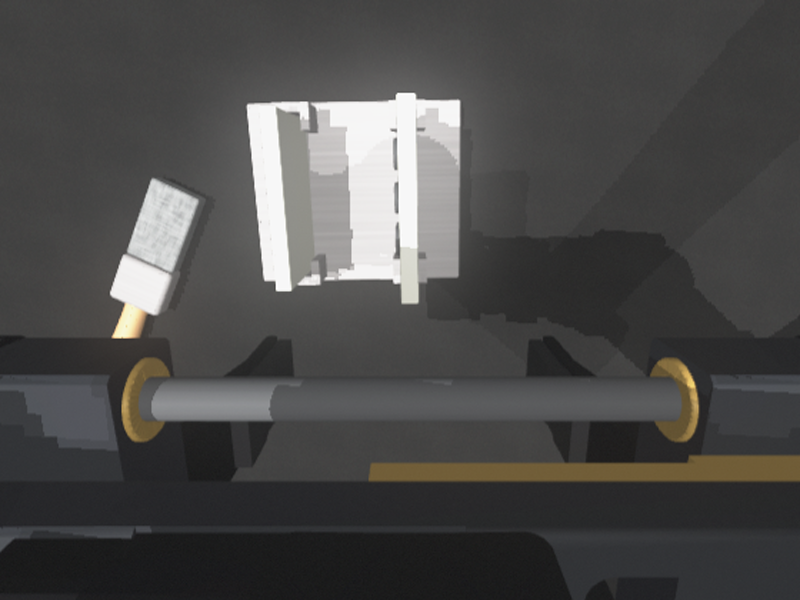

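The panel's top edge runs from (406,94) to (410,303), with its discs on the left (+x) side.

```bash
python3 - <<'E'
from h import *
import pickle
m,f,s=pickle.load(open("w2.pkl","rb")); np.set_printoptions(precision=4,suppress=True)
W=lambda x,y,z: at_z(m,f,x*.7-.15,y*.7-.15,z)
a,b=W(406.3,94,.132),W(410,303,.132);d=b-a;c=(a+b)/2
print(c,np.linalg.norm(d),np.degrees(np.arctan2(d[1],d[0])),np.linalg.norm(W(397,94,.132)-W(416,94,.132)))
R=s["ee_rot"];print("tool shift",R.T@(c+[0,0,.029]-s["tcp_pos"]))
E
```

```text
[0.4719 0.2959 0.132 ] 0.10885957975766566 94.72831959616303 0.0095198784549039
tool shift [ 0.0523 -0.0013  0.1313]
```

Emit:
{"op": "jog_arm", "data": {
  "rows": [
    [[0.0523,-0.0013,0,-0.015],[0,0,0.055,0],[0,0,0.05,0],[0,0,0.02,0],[0,0,0.006,0],[0,0,0,0]]
  ]
}}

```text
time_s: 5.55
tcp_pos: [0.4724, 0.2963, 0.1618]
ee_rot: [[0.082, -0.997, 0.001], [-0.997, -0.082, 0.0], [-0.0, -0.001, -1.0]]
wrist_force: [0.4, -0.1, 0.3]
gripper_width: 1.0
gripper_force: 0.0
```

Emit:
{"op": "jog_arm", "data": {
  "rows": [
    [[0,0,0,0],[0,0,0,0],[0,0,0,0],[0,0,0,0],[0,0,0,0],[0,0,0,0]]
  ],
  "claw": 0
}}

```text
time_s: 6.3
tcp_pos: [0.472, 0.2961, 0.1612]
ee_rot: [[0.083, -0.997, -0.0], [-0.997, -0.083, -0.0], [0.0, 0.0, -1.0]]
wrist_force: [-0.9, -0.9, -0.4]
gripper_width: 0.403
gripper_force: 0.0
```

Emit:
{"op": "jog_arm", "data": {
  "rows": [
    [[0,0,0,0],[0,0,0,0],[0,0,0,0],[0,0,0,0],[0,0,0,0],[0,0,0,0]]
  ]
}}

```text
time_s: 7.05
tcp_pos: [0.472, 0.296, 0.1612]
ee_rot: [[0.083, -0.997, -0.0], [-0.997, -0.083, -0.0], [0.0, 0.0, -1.0]]
wrist_force: [-0.4, 0.6, -0.3]
gripper_width: 0.113
gripper_force: 30.0
```

Emit:
{"op": "jog_arm", "data": {
  "rows": [
    [[0,0,-0.015,0],[0,0,-0.03,0],[0,0,-0.04,0],[0,0,-0.035,0],[0,0,0,0],[0.0266,-0.002,0,0],[0.0532,-0.0039,0,0],[0.0532,-0.0039,0,0],[0.0532,-0.0039,0,0],[0.0532,-0.0039,0,0],[0.0532,-0.0039,0,0],[0.0532,-0.0039,0,0],[0.0269,-0.0019,0,0],[0,0,0,0.179],[0,0,0,0.179],[0,0,0,0],[0,0,0,0],[0,0,0,0]]
  ]
}}

```text
time_s: 9.3
tcp_pos: [0.53, -0.0729, 0.2811]
ee_rot: [[-0.27, -0.963, -0.0], [-0.963, 0.27, 0.0], [0.0, 0.0, -1.0]]
wrist_force: [0.3, 0.8, -2.0]
gripper_width: 0.113
gripper_force: 30.0
```

```bash
python3 - <<'E'
from h import *
import pickle
s=sense();print(s["tcp_pos"],s["ee_rot"],s["time_s"],s["wrist_force"])
pickle.dump((*cam("wrist"),s),open("w3.pkl","wb"))
a=capture("wrist");np.save("w3.npy",a)
cv2.imwrite("pics/w3.png",cv2.resize(a[:300,180:400,::-1],None,fx=2,fy=2,interpolation=cv2.INTER_CUBIC))
E
```

```text
[ 0.52999085 -0.07292143  0.28105518] [[-2.69981932e-01 -9.62865294e-01 -4.27565377e-04]
 [-9.62865385e-01  2.69981943e-01  3.23809098e-05]
 [ 8.42564770e-05  4.20430162e-04 -9.99999908e-01]] 9.3 [ 0.34913201  0.83348068 -2.03235258]
```

View pics/w3.png

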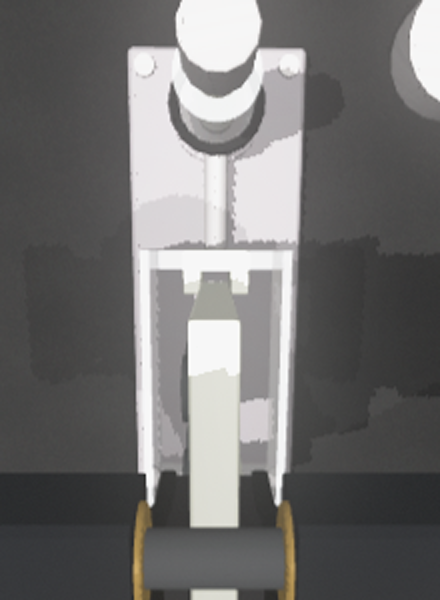

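The panel hangs straight above the channels: its end is at (214.5,320) and the piston-end channel slot is centred at about (215,275).

```bash
python3 - <<'E'
from h import *
import pickle
m,f,s=pickle.load(open("w3.pkl","rb")); np.set_printoptions(precision=4,suppress=True)
W=lambda x,y,z: at_z(m,f,180+x/2-.25,y/2-.25,z)
R=s["ee_rot"];t=lambda p:R.T@(p-s["tcp_pos"])
print("panel end corners",t(W(189,320,.252)),t(W(240,320,.252)))
print("channel outer",t(W(183,285,.08)),t(W(248,285,.08)),"slot end",t(W(215,273,.08)))
print("knob",W(219,30,.16))
a=np.load("w3.npy")[:,:,::-1]
cv2.imwrite("pics/w3c.png",cv2.resize(a[120:170,260:315],None,fx=10,fy=10,interpolation=cv2.INTER_CUBIC))
E
```

```text
panel end corners [ 0.0551 -0.005   0.0291] [0.055  0.0044 0.0291]
channel outer [ 0.0499 -0.0141  0.2011] [0.0499 0.0145 0.2011] slot end [0.055  0.     0.2011]
knob [ 0.4943 -0.1963  0.16  ]
```

View pics/w3c.png

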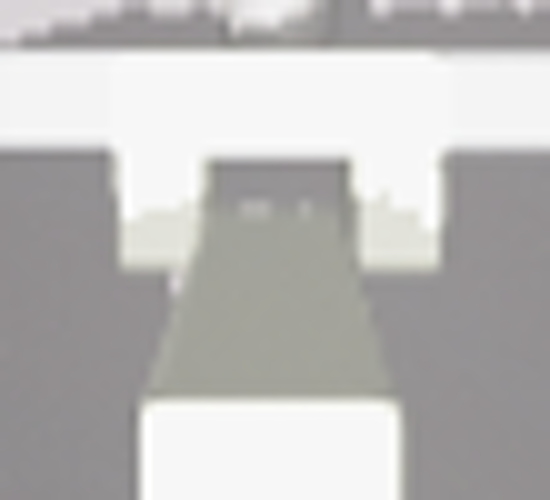

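Emit:
{"op": "jog_arm", "data": {
  "rows": [
    [[-0.0005,0.0003,0.02,0],[0,0,0.02,0],[0,0,0.008,0],[0,0,0.004,0],[0,0,0.004,0],[0,0,0.004,0],[0,0,0.004,0],[0,0,0.003,0],[0,0,0,0]]
  ]
}}

```text
time_s: 10.48
tcp_pos: [0.5299, -0.0725, 0.214]
ee_rot: [[-0.272, -0.962, -0.001], [-0.962, 0.272, -0.0], [0.0, 0.0, -1.0]]
wrist_force: [0.4, 0.3, -1.7]
gripper_width: 0.112
gripper_force: 30.0
```

Emit:
{"op": "jog_arm", "data": {
  "rows": [
    [[0,0,0.01,0],[0,0,0.01,0],[0,0,0.01,0],[0,0,0.01,0],[0,0,0.006,0],[0,0,0.003,0],[0,0,0.002,0],[0,0,0.001,0],[0,0,0,0],[0,0,0,0]]
  ]
}}

```text
time_s: 11.72
tcp_pos: [0.5301, -0.0725, 0.1625]
ee_rot: [[-0.271, -0.962, 0.0], [-0.962, 0.271, 0.0], [-0.0, -0.0, -1.0]]
wrist_force: [-0.5, -0.4, -2.0]
gripper_width: 0.117
gripper_force: 30.0
```

Emit:
{"op": "jog_arm", "data": {
  "rows": [
    [[0,0,0.001,0],[0,0,0.001,0],[0,0,0.001,0],[0,0,0,0],[0,0,0,0]]
  ]
}}

```text
time_s: 12.35
tcp_pos: [0.5302, -0.0725, 0.1612]
ee_rot: [[-0.271, -0.963, 0.001], [-0.963, 0.271, -0.0], [0.0, -0.001, -1.0]]
wrist_force: [-3.2, 1.5, 9.2]
gripper_width: 0.111
gripper_force: 30.0
```

Emit:
{"op": "jog_arm", "data": {
  "rows": [
    [[0,0,-0.0005,0],[0,0,0,0],[0,0,0,0],[0,0,0,0],[0,0,0,0],[0,0,0,0],[0,0,0,0],[0,0,0,0]]
  ],
  "claw": 0.7
}}

```text
time_s: 13.35
tcp_pos: [0.53, -0.0725, 0.1598]
ee_rot: [[-0.272, -0.962, 0.0], [-0.962, 0.272, -0.0], [-0.0, -0.0, -1.0]]
wrist_force: [0.4, 1.1, -0.2]
gripper_width: 0.698
gripper_force: 0.0
```

Emit:
{"op": "jog_arm", "data": {
  "rows": [
    [[0,0,-0.02,0],[0,0,-0.05,0],[0,0,-0.05,0],[0,0,-0.02,0],[0,0,0,0]]
  ]
}}

```text
time_s: 13.98
tcp_pos: [0.5305, -0.0724, 0.3015]
ee_rot: [[-0.271, -0.962, 0.004], [-0.962, 0.271, 0.001], [-0.002, -0.004, -1.0]]
wrist_force: [-0.2, -1.3, 0.5]
gripper_width: 0.702
gripper_force: 0.0
```

```bash
python3 - <<'E'
from h import *
import pickle
s=sense();print(s["tcp_pos"],s["time_s"])
pickle.dump((*cam("wrist"),s),open("w4.pkl","wb"))
a=capture("wrist");b=capture("scene");np.save("w4.npy",a);np.save("s4.npy",b)
o=np.zeros((600,800,3),np.uint8)
o[:,:396]=cv2.resize(a[:300,180:378,::-1],None,fx=2,fy=2,interpolation=cv2.INTER_CUBIC)
o[:560,400:800]=cv2.resize(b[230:300,190:240,::-1],None,fx=8,fy=8,interpolation=cv2.INTER_CUBIC)
cv2.imwrite("pics/w4.png",o)
E
```

```text
[ 0.53048699 -0.07243718  0.30148066] 13.975
```

View pics/w4.png

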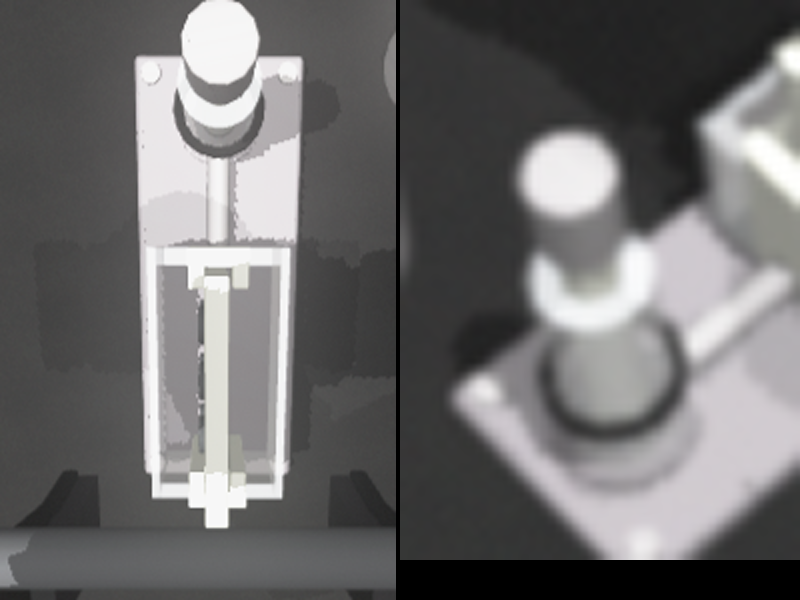

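The panel sits in both channels. In the scene crop the ring spans x 538–687 with its lower outer edge at row ~439. The barrel rim's lower edge is at ~335 and the knob-top ellipse covers rows 130–217.

```bash
python3 - <<'E'
from h import *
import pickle
np.set_printoptions(precision=1,suppress=True)
m,f=cam("scene")
def box(z,r,c=(.4942,-.1975)):
    t=np.linspace(0,2*np.pi,400)
    P=np.array([proj(m,f,(c[0]+r*np.cos(k),c[1]+r*np.sin(k),z)) for k in t])
    P=(P-[190,230]+.5)*8+[400,0]-.5
    return np.r_[P.min(0),P.max(0)]
print("knob",box(.160,.013)); print("rim",box(.107,.017)); print("base of barrel",box(.012,.017))
for h in (27,32,37,42): print(h,"bottom",box(.012+h/1e3,.0225),"top",box(.018+h/1e3,.0225))
m,f,s=pickle.load(open("w4.pkl","rb"))
np.set_printoptions(precision=4,suppress=True)
W=lambda x,y,z: at_z(m,f,180+x/2-.25,y/2-.25,z)
a,b=W(217,276,.132),W(217,526,.132);d=b-a
print("panel top",(a+b)/2,np.linalg.norm(d),np.degrees(np.arctan2(d[1],d[0])))
k=W(220,42,.16);print("knob",k,"shift",s["ee_rot"].T@(k-s["tcp_pos"]))
E
```

```text
knob [518.  130.5 614.7 213.9]
rim [527.7 215.1 649.1 321.6]
base of barrel [567.3 371.1 680.4 473.1]
27 bottom [537.9 312.6 690.5 449.2] top [535.4 302.9 688.7 440. ]
32 bottom [535.8 304.5 689.  441.5] top [533.3 294.8 687.2 432.2]
37 bottom [533.7 296.5 687.5 433.7] top [531.2 286.7 685.6 424.3]
42 bottom [531.6 288.3 685.9 425.9] top [529.  278.5 684.  416.4]
panel top [ 0.5298 -0.0744  0.132 ] 0.10609199992483921 74.29712168744945
knob [ 0.4942 -0.1975  0.16  ] shift [0.1305 0.0015 0.1412]
```

Panel is home (yaw 74.3°). Ring underside comes out about 33 mm above the bore floor, so I'll lift about 36 mm. Knob grasp next.

Emit:
{"op": "jog_arm", "data": {
  "rows": [
    [[0.04,0.0015,0,0],[0.05,0,0,0],[0.0405,0,0,0],[0,0,0,0],[0,0,0.045,0],[0,0,0.04,0],[0,0,0.017,0],[0,0,0.005,0],[0,0,0,0]]
  ]
}}

```text
time_s: 15.2
tcp_pos: [0.4932, -0.1974, 0.1924]
ee_rot: [[-0.271, -0.963, -0.001], [-0.963, 0.271, -0.0], [0.0, 0.001, -1.0]]
wrist_force: [-0.0, -0.8, -0.1]
gripper_width: 0.702
gripper_force: 0.0
```

Emit:
{"op": "jog_arm", "data": {
  "rows": [
    [[0,0,0,0],[0,0,0,0],[0,0,0,0],[0,0,0,0],[0,0,0,0],[0,0,0,0],[0,0,0,0],[0,0,0,0]]
  ],
  "claw": 0
}}

```text
time_s: 16.2
tcp_pos: [0.4932, -0.1978, 0.1929]
ee_rot: [[-0.271, -0.962, 0.0], [-0.962, 0.271, -0.0], [0.0, -0.0, -1.0]]
wrist_force: [-0.8, -0.8, 1.9]
gripper_width: 0.287
gripper_force: 30.0
```

Emit:
{"op": "jog_arm", "data": {
  "rows": [
    [[0,0,-0.004,0],[0,0,-0.006,0],[0,0,-0.006,0],[0,0,-0.006,0],[0,0,-0.006,0],[0,0,-0.005,0],[0,0,-0.003,0],[0,0,0,0],[0,0,0,0]]
  ]
}}

```text
time_s: 17.32
tcp_pos: [0.4929, -0.1977, 0.2285]
ee_rot: [[-0.272, -0.962, -0.0], [-0.962, 0.272, 0.0], [0.0, 0.0, -1.0]]
wrist_force: [-1.2, 0.7, -0.4]
gripper_width: 0.289
gripper_force: 30.0
```

```bash
python3 - <<'E'
from h import *
s=sense();print(s["tcp_pos"],s["time_s"],s["wrist_force"],s["moment"])
b=np.mean([capture("scene").astype(float) for _ in range(6)],0).astype(np.uint8);c=np.mean([capture("top").astype(float) for _ in range(2)],0).astype(np.uint8)
np.save("s5.npy",b)
a=np.load("s4.npy")
o=np.zeros((600,800,3),np.uint8)
o[:600,:396]=cv2.resize(b[240:300,195:235,::-1],None,fx=9.9,fy=10,interpolation=cv2.INTER_CUBIC)
o[:600,400:796]=cv2.resize(a[240:300,195:235,::-1],None,fx=9.9,fy=10,interpolation=cv2.INTER_CUBIC)
o=cv2.convertScaleAbs(o,alpha=1.4)
cv2.imwrite("pics/s5.png",o)
E
```

```text
[ 0.49294755 -0.19767837  0.22854984] 17.325 [-1.20159196  0.6561841  -0.38719002] [ 0.11208696 -0.05548704  0.02057382]
```

View pics/s5.png

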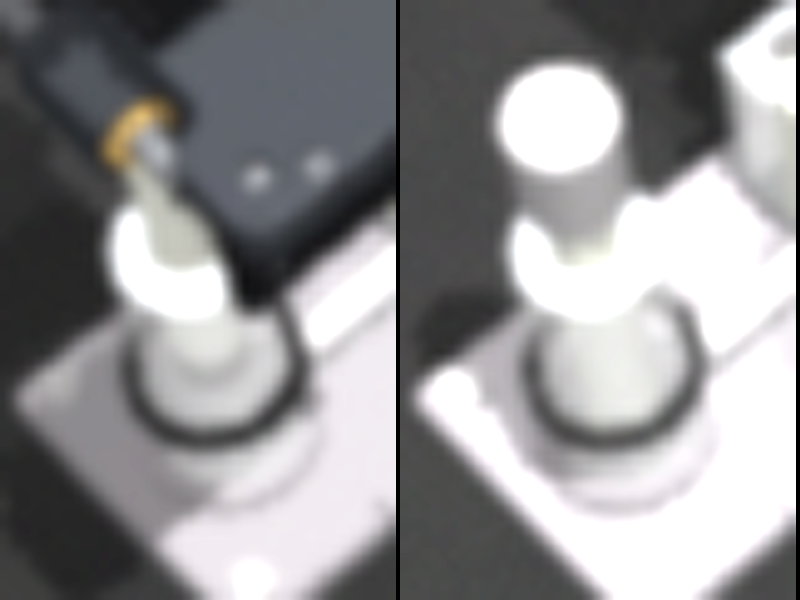

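```bash
python3 - <<'E'
from h import *
np.set_printoptions(precision=1,suppress=True,linewidth=200)
m,f=cam("scene");c=(.4942,-.1975)
def low(z,r):
    t=np.linspace(0,2*np.pi,400)
    return max(proj(m,f,(c[0]+r*np.cos(k),c[1]+r*np.sin(k),z))[1] for k in t)
print("axis col",[proj(m,f,(*c,z))[0] for z in (.03,.05,.107)])
for n in ("s4.npy","s5.npy"):
    b=np.load(n).astype(float).mean(2); print(n); 
    for r in range(262,296): print(r,b[r,212:220])
print("rod near-side rows: bottom .048",low(.048,.009),"black top .062",low(.062,.009))
for h in (27,30,33,36,39): print(h,"ring near bottom/top edge",low(.012+h/1e3,.0225),low(.018+h/1e3,.0225),"inner top",low(.018+h/1e3,.017))
print("rim outer",low(.107,.017),"base",low(.012,.017))
E
```

```text
axis col [np.float64(216.7561870403374), np.float64(215.85099819249575), np.float64(213.1199497816304)]
s4.npy
262 [118.  121.  124.3 130.3 152.  202.3 241.7 248.3]
263 [121.7 127.  132.3 141.7 164.7 208.  244.7 249.3]
264 [136.  144.7 148.  155.  174.  210.3 244.  249.3]
265 [152.  164.  170.3 174.7 185.7 218.3 244.  249. ]
266 [170.  178.7 185.  194.  208.7 229.  245.  248. ]
267 [208.7 208.3 217.3 225.7 234.7 239.  242.  240. ]
268 [238.3 238.  239.7 240.7 242.3 241.  233.3 212.3]
269 [244.  244.7 244.  242.3 240.  233.3 212.3 171.3]
270 [236.  238.3 236.7 230.3 220.7 201.3 179.  157.7]
271 [193.7 201.  200.7 194.7 186.  175.  168.3 166.3]
272 [163.7 170.  173.  173.7 172.3 170.7 167.3 169.3]
273 [162.3 166.  167.7 169.7 170.7 170.3 167.7 166.7]
274 [158.7 163.3 166.3 169.3 170.3 170.3 167.3 165.3]
275 [154.3 161.3 166.3 169.3 170.3 170.7 168.3 164.7]
276 [149.7 158.7 165.  168.7 170.3 171.  170.  165.7]
277 [147.3 156.3 163.7 167.7 170.7 171.  169.3 167. ]
278 [146.3 153.7 161.7 166.3 169.3 171.3 169.3 167. ]
279 [145.3 151.7 160.  166.3 168.3 170.  170.3 168. ]
280 [137.  147.7 
[... 2564 characters left out ...]
.7 170.7 171.  171.  171.  171.  171.3]
295 [147.7 164.7 170.3 171.  171.  171.3 172.  174.7]
rod near-side rows: bottom .048 278.74210619779217 black top .062 275.9522618910945
27 ring near bottom/top edge 285.7166372248887 284.5580479723635 inner top 282.4199720730832
30 ring near bottom/top edge 285.13861878112436 283.97490785542135 inner top 281.8338419876955
33 ring near bottom/top edge 284.5580479723635 283.3891813368171 inner top 281.2451199554459
36 ring near bottom/top edge 283.97490785542135 282.8008511711035 inner top 280.65378874532377
39 ring near bottom/top edge 283.3891813368171 282.20989995917415 inner top 280.0598309732459
rim outer 269.75719952010536 base 288.70111430268093
```

The dark piston end shows at rows 276–278.6, which matches a bottom face at z ≈ 0.048. The ring's edges (282–284.8) put its mid-height 33–38 mm above the bore floor and the piston is up 35.6 mm, so it's well inside tolerance. I'm handing it in.

```bash
python3 -c "
from station import *
print(finish_job())"
```

```text
the job is handed in; nothing more can be done
None
```

The disc panel is home in the chamber slot and released, and the piston is held about 36 mm up, which I measured as level with the marker ring (within about 3 mm); the job is handed in, but no verdict was returned.

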